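# Unlock the inspection mirror and show the camera the lantern's marker

### The job

At the packing bench, use the orange slot key to turn the brass lock screw of the inspection mirror a quarter turn anticlockwise, and put the key back upright in its blue stand. Then take the mirror by its red handle and turn it against its spring until the camera, looking at the middle of the mirror, sees the blue marker on the back of the yellow lantern, and finish while still holding it steady at that angle. Turn the screw only with the key, and do not shift the lantern, the battery cells or the tape gun.

Things in the scene. Friction and masses are not known exactly. Their poses are not given: they have to be found in the camera images.
- station: Grey base plate (12 thick), fixed, carrying mirror, lock screw and camera. Origin on the bench below the mirror's vertical turning axis. In its axes: lock screw at x -100, y 0; the camera lens is 176 from the mirror's axis, 60 degrees to the -y side of +x, at height 120, looking level straight at that axis. Around the screw, 45 is clear.
- screw: Brass slotted screw, head 34 across, vertical axis, top at height 46; origin on its axis at bench height. Slot along its x, 10.5 wide, floor at height 36. A red tab points along its +x: locked within 0.15 rad anticlockwise of station +x, mirror free from 1.2 rad, stop at 1.7. Friction 0.15 N m; stays where left. Locked, it stops the mirror (to 0.3 N m). Key play 0.2 rad.
- screw_top (a point): Centre of the screw's head at its top face height (46 above the bench), turning with the screw.
- mirror: Upright mirror, glass 100 x 76, on a vertical hinge; origin on it at bench height; +x is the shiny side's normal. At rest that is 35 degrees to the +y side of station +x; unlocked, turns clockwise from above up to 1.4 rad against a spring (0.06 N m, plus 0.25 per rad) that turns it back. Red handle on the axis: 50 along its y, 16 along x, heights 170 to 210; glass frame below it up to 162.
- mirror_grip (a point): Centre of the red handle (height 190), on the turning axis; axes as the mirror.
- camera_lens (a point): Front of the lens of the black camera (body 60 x 46 x 46 on a post); on the lens axis at height 120. Axes as the station.
- sightline (a point): Not a visible thing: the camera's centre line of sight after reflection. Its origin is on the mirror's axis at height 120, its +x runs away along the reflected line (level); it turns twice as far as the mirror, clockwise too. The camera sees the marker when this line meets it.
- lantern: Yellow box-shaped hand lantern, 100 x 110 x 150 high with a carrying handle up to height 205, white lens on its +x side; origin under its centre. The blue marker (70 wide, 50 high) is on its back, the -x side, and folds 24 over the top edge. Loose, stands 0.17 to 0.28 m from the mirror.
- marker (a point): Centre of the upright blue marker, on the back of the lantern, height 120; axes as the lantern.
- stand: Blue block 75 x 65 x 55 high, fixed to the bench, origin under its centre; in its top a through hole 30 (along its x) by 14 (along its y), centred.
- key: Slot key, about 0.14 kg, upright in the stand; origin at the centre of the blade's lower end, z up. Blade 24 along x, 6 along y (4 over the lowest 5), 16 high; shaft 10 round; collar 40 across, 45 to 50 above the origin, rests on the stand (origin then at height 10); orange handle 44 along x, 16 along y, 75 to 120 above the origin. May go back either way round.
- key_grip (a point): Centre of the key's orange handle, 97.5 above the key's origin.
- cell_a: Battery cell, standing, 33 across, 61 high, loose; origin under its centre. Leave alone.
- cell_b: A second battery cell like the first. Leave alone.
- tape_gun: Tape gun lying on the bench: a roll 90 across and 50 high (origin under its centre) with a black grip out to 195 along its +y. Leave alone.

How it is judged:
By the outcome, as a careful person would: the job done as asked, in the order asked, and still so for the second after the job is handed in, while the arm keeps its last pose, push and grip.
It also fails if it takes over 61 s, if anything falls off the work surface, if the arm or the gripper's body presses on something with over 40 N, if the wrist force passes 120 N, or if a joint passes its speed limit or range.

### The arm

A 6-joint arm with a two-finger parallel gripper is mounted at the origin on the work surface. World frame = base frame: x ahead of the robot, y to its left, z up, the work surface at z = 0. Lengths are in m, angles in degrees, forces in N, time in s.
With the tool pointing down it reaches from about 0.3 to 0.75 m from the base axis. Payload 8.5 kg.
Tool frame: the origin (TCP) lies on the centre line of the jaws, within the pads' length; the fingertips stand 11 mm ahead of it and the grasp point (between the pads) lies 8 mm behind it; z points along the fingers, y is the line along which they close (so a half turn about z gives the same grasp; the last joint's range is limited). The gripper opens to 85 mm and grips with 20 to 120 N. Pads are 22 mm wide; open, the fingers measure 114 mm over their backs; the gripper's body (76 mm by 85 mm) begins 54 mm behind the grasp point. The pads swing forward as they close: fully open they stand 13 mm farther back than shut.
Start: joints at [50.861, 21.807, 74.336, -0, 83.858, -12.336], TCP at [0.248, 0.491, 0.242] pointing down, gripper open.
Joint ranges: [-178.18, 178.18], [-50.72, 133.34], [12.68, 142.11], [-81.47, 261.47], [9.98, 163.14], [-165.26, 165.26]. Speed limits (degrees/s): [136.94, 136.94, 180, 180, 180, 180].

### API

Orientations are given as a 3x3 rotation matrix whose columns are the frame's x, y, z axes.
In Python, from rig import env gives the robot as it stands.
- The arm moves only by the shell command python3 nudge.py 'ROWS' [FORCE]. ROWS is a JSON list of rows, 1 to 10 of them, each of 5 numbers: dx, dy, dz in shares of the most that a row can go, 1 being 50 mm, then a turn about the tool's z in units of 10 degrees, then the finger opening in m; each row shifts and turns the commanded pose from where the row before left it, along the tool's axes as they then stand; what a row does not reach is not made up. A row lasts 1/10 s, in which the tool goes at most 0.05 m and 8.59 degrees, less where a joint would pass 70% of its speed; a pose out of reach is approached as far as the arm can. The fingers move at their own pace and stop on an object; FORCE is the grip in N (left out, the last holds). Time passes only in rows, so rows that do not move let the fingers close. It prints the time, the measured TCP pose, the force, the opening and the grip force at its end. Input that does not fit is refused with a message, and nothing moves.
- env.observe(): the state, without advancing time (a new reading comes with each control period).
- env.get_image(name): name is "scene" or "side" or "wrist"; returns a dict with "pixels" (420x560x3 uint8, red, green, blue), "K" (3x3 intrinsics, pixels), "extrinsics" (4x4, takes a point from world to camera coordinates). Camera axes: x right, y down, z forward; pixel columns grow to the right and rows downward; lengths in m; the calibration is good to about 2 mm. A picture is of the moment at which its call begins. There is no depth.
- env.close_job(): hands the job in; it is judged then, once.
The state is a dict: "time_s": time; "q": joint angles; "qvel": joint speeds; "joint_efforts": joint torques, N m; "position": TCP position; "tool_rot": TCP orientation; "ft_force": force on the tool from outside, world axes, zero at the start; "wrist_torque": the same for the moment, N m; "grip_width": finger opening in m; "gripper_force": force on a finger pad.
Only numpy, scipy, OpenCV 4.12 (cv2) and the standard library are available. Lean on these libraries where they do the work, as an engineer would, in place of code of your own. Each camera call takes 0.05 s, during which the arm holds its last target. There are 200 camera calls.

## Working session

There is one attempt and no reset: what is moved stays moved. The work goes in short steps, Python scripts to look and compute and a shell command to move; the robot and the scene stay as the last step left them, time stands still between calls to the robot, and variables do not carry over. Pictures are saved under pics/ and viewed, at most 10 in all, crops included, and the job is handed in when it is done.

```bash
ls; mkdir -p pics; python3 - <<'E'
from rig import env
import cv2,numpy as np
s=env.observe();print({k:np.round(v,3).tolist() for k,v in s.items()})
for n in("scene","side","wrist"):
    d=env.get_image(n);cv2.imwrite(f"pics/{n}0.png",d["pixels"][:,:,::-1]);print(n,d["K"].round(1).tolist(),d["extrinsics"].round(4).tolist())
E
```

```text
nudge.py
pics
rig.py
{'time_s': 0.0, 'q': [50.862, 21.841, 74.384, -0.001, 83.857, -12.335], 'qvel': [0.022, 0.0, -0.08, -0.056, 0.061, -0.081], 'joint_efforts': [0.004, -44.846, -23.129, -0.0, 0.005, 0.0], 'position': [0.248, 0.491, 0.242], 'tool_rot': [[-0.893, 0.451, -0.001], [0.451, 0.893, -0.001], [0.0, -0.001, -1.0]], 'ft_force': [-0.149, -0.202, -0.06], 'wrist_torque': [-0.033, 0.043, 0.014], 'gripper_force': 0.0, 'grip_width': 0.085}
scene [[383.3, 0.0, 278.9], [0.0, 383.3, 212.6], [0.0, 0.0, 1.0]] [[-0.8059, 0.592, 0.0043, 0.4084], [0.4114, 0.5653, -0.715, -0.1864], [-0.4257, -0.5744, -0.6992, 1.2686], [0.0, 0.0, 0.0, 1.0]]
side [[502.6, 0.0, 283.9], [0.0, 502.6, 210.5], [0.0, 0.0, 1.0]] [[-0.9643, -0.2647, -0.0032, 0.5848], [-0.1559, 0.5776, -0.8013, 0.1513], [0.2139, -0.7722, -0.5983, 1.3716], [0.0, 0.0, 0.0, 1.0]]
wrist [[294.6, 0.0, 279.6], [0.0, 294.6, 213.6], [0.0, 0.0, 1.0]] [[0.4513, 0.8924, -0.0012, -0.5499], [0.8498, -0.4294, 0.3056, -0.0407], [0.2722, -0.1389, -0.9522, 0.3796], [0.0, 0.0, 0.0, 1.0]]
```
View pics/scene0.png

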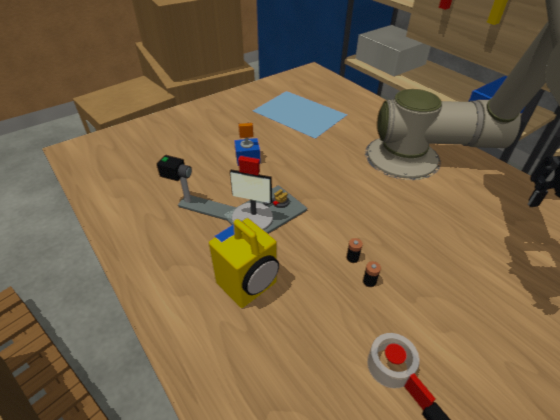

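View pics/side0.png

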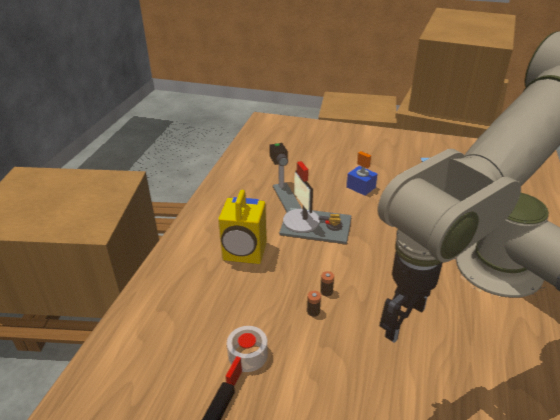

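The scene view shows the orange key at (246,130) over the blue stand at (247,152). The red mirror handle is at (249,166), the screw near (281,198), the camera at (172,168), and the lantern at (245,262) with its blue marker fold at (228,235). In the side view, the key is at (364,159), the handle at (302,172), the screw at (334,221) and the fold at (246,201).

```bash
cat > h.py <<'E'
import numpy as np,cv2
from rig import env
COL=dict(orange=((5,200,150),(14,255,255)),red=((0,200,90),(4,255,255)),blue=((108,170,60),(125,255,255)),yellow=((24,180,90),(34,255,255)))
def get(n):
    d=env.get_image(n);d["hsv"]=cv2.cvtColor(d["pixels"],cv2.COLOR_RGB2HSV);d["n"]=n;return d
def blobs(d,c,amin=12,roi=None):
    m=cv2.inRange(d["hsv"],np.array(COL[c][0]),np.array(COL[c][1]))
    if c=="red": m|=cv2.inRange(d["hsv"],np.array((174,200,90)),np.array((180,255,255)))
    if roi: k=np.zeros_like(m);k[roi[1]:roi[3],roi[0]:roi[2]]=255;m&=k
    n,l,st,ce=cv2.connectedComponentsWithStats(m)
    return [(st[i,4],ce[i],st[i,:4],(l==i).astype(np.uint8)) for i in range(1,n) if st[i,4]>=amin]
def ray(d,p):
    E=d["extrinsics"];R=E[:3,:3];v=R.T@np.linalg.solve(d["K"],[p[0],p[1],1.]);return -R.T@E[:3,3],v/np.linalg.norm(v)
def onz(d,p,z):
    o,v=ray(d,p);return o+v*(z-o[2])/v[2]
def tri(*dp):
    A=np.zeros((3,3));b=np.zeros(3)
    for d,p in dp:
        o,v=ray(d,p);M=np.eye(3)-np.outer(v,v);A+=M;b+=M@o
    X=np.linalg.solve(A,b);return X,[np.round(proj(d,X)-p,1).tolist() for d,p in dp]
def proj(d,X):
    E=d["extrinsics"];c=d["K"]@(E[:3,:3]@X+E[:3,3]);return c[:2]/c[2]
E
python3 - <<'E'
from h import *
a,b=get("scene"),get("side")
for d in(a,b):
  for c in COL:
    for s in blobs(d,c,20,(150,100,420,310)): print(d["n"],c,s[0],s[1].round(1),s[2])
print(tri((a,(246,130)),(b,(364,159))),tri((a,(249,166)),(b,(302,172))),tri((a,(281,197)),(b,(334,221))))
E
```

```text
scene red 296 [248.4 164.7] [239 156  20  19]
scene blue 210 [248.3 149.9] [235 139  25  19]
scene blue 53 [225.6 232.9] [216 226  17  15]
scene yellow 3049 [239.9 257.7] [209 219  67  89]
side red 45 [301.9 165.9] [298 162   9   9]
side blue 53 [359.4 175.6] [350 168  20  13]
side blue 20 [252.2 200.8] [248 200   9   3]
side yellow 1114 [241.3 213.9] [219 190  46  49]
side yellow 281 [244.5 256.1] [223 240  38  23]
(array([ 0.41784468, -0.29347682,  0.10441846]), [[0.0, 0.2], [0.1, -0.2]]) (array([ 0.56444919, -0.04411549,  0.18432074]), [[0.1, 0.6], [0.2, -0.5]]) (array([ 0.46431879, -0.04737587,  0.02764425]), [[0.1, 0.7], [0.3, -0.6]])
```

```bash
python3 - <<'E'
import cv2
a=cv2.imread("pics/scene0.png")[110:310,150:310];b=cv2.imread("pics/side0.png")[130:280,210:390]
import numpy as np
a=cv2.resize(a,None,fx=2.4,fy=2.4,interpolation=3);b=cv2.resize(b,None,fx=2.2,fy=2.2,interpolation=3)
c=np.zeros((480,800,3),np.uint8);c[:a.shape[0],:a.shape[1]]=a;c[:b.shape[0],390:390+b.shape[1]]=b
cv2.imwrite("pics/crop1.png",c)
E
```

```text
(no output)
```

View pics/crop1.png

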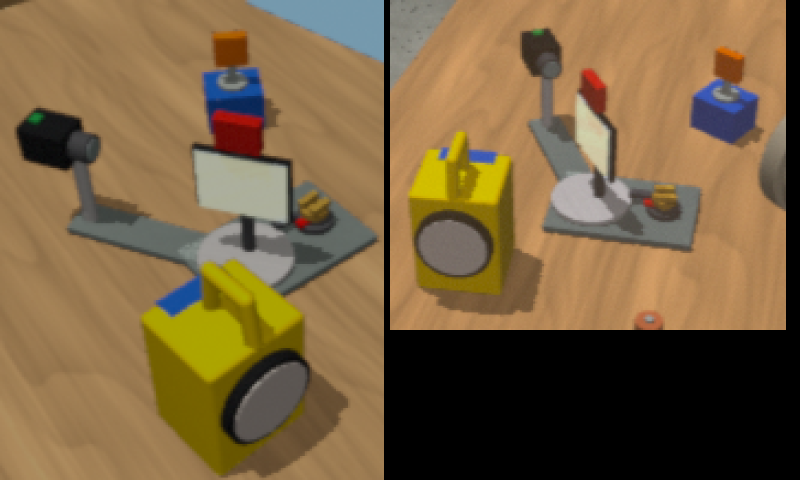

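```bash
python3 - <<'E'
from h import *
a,b,w=get("scene"),get("side"),get("wrist")
s=env.observe();R=s["tool_rot"];p=s["position"]
o,v=ray(w,(280,214));print("cam in tool",R.T@(o-p),R.T@v, "up-img", R.T@(-w["extrinsics"][1,:3]))
S=lambda x,y:(150+x/2.4,110+y/2.4); T=lambda x,y:(210+(x-390)/2.2,130+y/2.2)
for q in[(145,318),(302,315),(215,372)]: print("lant",onz(a,S(*q),.15))
for q in[(412,190),(511,190),(512,153),(414,153)]: print("lantside",onz(b,T(*q),.15))
print("fold",onz(a,(225.6,232.9),.15),onz(a,S(157,300),.15),onz(b,T(440,155),.15),onz(b,T(495,155),.15))
print("lens",tri((a,S(90,147)),(b,T(552,66))))
print("stand", [onz(a,S(*q),.055).round(3) for q in[(205,108),(264,98),(260,72),(207,70)]])
E
```

```text
cam in tool [ 0.07703459  0.00044776 -0.13137476] [-0.3072773   0.00132703  0.95161909] up-img [9.52080227e-01 4.03936088e-04 3.05848130e-01]
lant [0.74703721 0.08578051 0.15      ]
lant [0.6351494  0.16303718 0.15      ]
lant [0.72935342 0.1712889  0.15      ]
lantside [0.73158967 0.16997316 0.15      ]
lantside [0.6185827  0.13946254 0.15      ]
lantside [0.63949777 0.06714467 0.15      ]
lantside [0.75653997 0.09870702 0.15      ]
fold [0.70770532 0.08094696 0.15      ] [0.72820676 0.07347697 0.15      ] [0.72401818 0.09433606 0.15      ] [0.6584981 0.0766663 0.15     ]
lens (array([ 0.66201498, -0.2007068 ,  0.11570473]), [[-0.0, -0.0], [-0.0, 0.0]])
stand [array([ 0.48 , -0.263,  0.055]), array([ 0.406, -0.236,  0.055]), array([ 0.377, -0.289,  0.055]), array([ 0.432, -0.335,  0.055])]
```

Units first: shifts go in shares of 50 mm and turns go in units of 10 degrees. So -0.03 m is -0.6, -0.003 m is -0.06.

```bash
python3 nudge.py '[[-0.6, -0.72, -0.06, 0, 0.085], [-0.6, -0.72, -0.06, 0, 0.085], [-0.6, -0.72, -0.06, 0, 0.085], [-0.6, -0.72, -0.06, 0, 0.085], [-0.6, -0.72, -0.06, 0, 0.085], [-0.6, -0.72, -0.06, 0, 0.085], [-0.6, -0.72, -0.06, 0, 0.085], [-0.6, -0.72, -0.06, 0, 0.085]]' && python3 nudge.py '[[-0.6, -0.72, -0.06, 0, 0.085], [-0.6, -0.72, -0.06, 0, 0.085], [-0.6, -0.72, -0.06, 0, 0.085], [-0.6, -0.72, -0.06, 0, 0.085], [-0.6, -0.72, -0.06, 0, 0.085], [-0.6, -0.72, -0.06, 0, 0.085], [-0.6, -0.72, -0.06, 0, 0.085], [-0.6, -0.72, -0.06, 0, 0.085], [-0.4, -0.6, 0, 0, 0.085], [0, 0, 0, 0, 0.085]]'; python3 - <<'E'
from h import *
w=get("wrist");s=env.observe();print(s["position"],s["q"])
cv2.imwrite("pics/w1.png",w["pixels"][:,:,::-1])
for z,c in((.13,"orange"),(.055,"blue")):
  for k in blobs(w,c,50):
    ct,_=cv2.findContours(k[3],0,1);r=cv2.boxPoints(cv2.minAreaRect(ct[0]));print(c,k[0],k[1],[onz(w,q,z)[:2].round(4).tolist() for q in r])
E
```

```text
time_s: 1.2
position: [0.3322, 0.1239, 0.2667]
tool_rot: [[-0.893, 0.451, 0.001], [0.451, 0.893, 0.0], [-0.001, 0.0, -1.0]]
ft_force: [1.1, 0.1, 0.2]
grip_width: 0.0847
gripper_force: 0.0
time_s: 2.2
position: [0.4211, -0.2793, 0.2894]
tool_rot: [[-0.891, 0.454, -0.001], [0.454, 0.891, -0.0], [0.001, -0.0, -1.0]]
ft_force: [-0.2, 0.4, -1.0]
grip_width: 0.0854
gripper_force: 0.0
[ 0.42089765 -0.27706561  0.28962424] [-4.68392202e+01  1.53551578e+01  7.61045810e+01 -1.81957200e-03
  8.86032687e+01 -1.09895325e+02]
orange 120 [272.58333333 198.925     ] [[0.3991, -0.2851], [0.4055, -0.2726], [0.4423, -0.2915], [0.4357, -0.3045]]
blue 2121 [272.46676096 179.7048562 ] [[0.3692, -0.2985], [0.3976, -0.2429], [0.4681, -0.2773], [0.4378, -0.3365]]
```

View pics/w1.png

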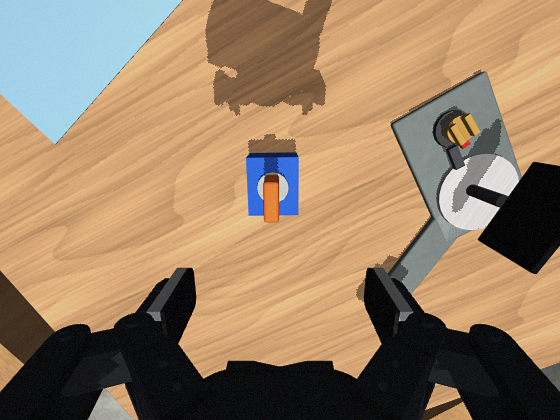

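```bash
python3 - <<'E'
from h import *
w=get("wrist")
print([w["hsv"][y,271].tolist() for y in range(174,226,4)])
COL["orange"]=((4,180,60),(18,255,255))
for lo in (60,200):
  COL["orange"]=((4,180,lo),(18,255,255))
  for k in blobs(w,"orange",50,(250,170,300,230)):
    ct,_=cv2.findContours(k[3],0,1);r=cv2.minAreaRect(ct[0]);print(k[0],k[2],r,[onz(w,q,.13)[:2].round(4).tolist() for q in cv2.boxPoints(r)])
for p in((391,123),(483,73),(523,163),(436,216),): print(p,onz(w,p,.012).round(4))
print([w["hsv"][y,x].tolist() for x,y in((457,129),(466,144),(470,125))])
E
python3 -c "
import cv2;a=cv2.imread('pics/w1.png')[60:260,360:560];cv2.imwrite('pics/w1c.png',cv2.resize(a,None,fx=3,fy=3,interpolation=3))"
```

```text
[[70, 12, 123], [10, 219, 93], [9, 209, 89], [14, 188, 228], [13, 190, 228], [14, 191, 227], [14, 193, 226], [13, 191, 227], [13, 192, 227], [14, 190, 228], [14, 190, 227], [13, 190, 227], [12, 197, 228]]
697 [262 176  15  48] ((269.0, 199.5), (47.0, 14.0), 90.0) [[0.3927, -0.2818], [0.399, -0.2693], [0.4432, -0.292], [0.4365, -0.3051]]
548 [262 184  14  40] ((268.5, 203.5), (39.0, 13.0), 90.0) [[0.3998, -0.2856], [0.4057, -0.2739], [0.4427, -0.293], [0.4365, -0.3051]]
(391, 123) [ 0.4239 -0.112   0.012 ]
(483, 73) [0.4197 0.013  0.012 ]
(523, 163) [0.5566 0.0322 0.012 ]
(436, 216) [ 0.5764 -0.0989  0.012 ]
[[19, 156, 206], [0, 218, 226], [19, 153, 215]]
```

View pics/w1c.png

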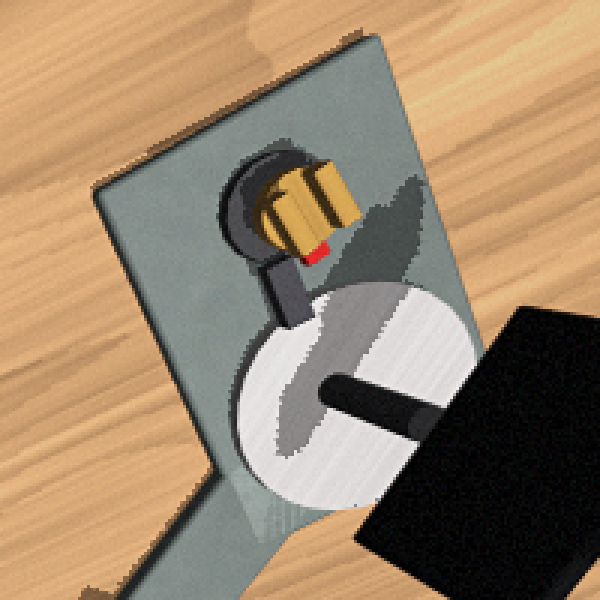

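```bash
python3 nudge.py '[[-0.04, 0.9, -0.12, 0, 0.085], [-0.04, 0.9, -0.12, 0, 0.085], [-0.04, 0.9, -0.12, 0, 0.085], [-0.04, 0.9, -0.12, 0, 0.085], [-0.04, 0.9, -0.12, 0, 0.085], [-0.04, 0.6, -0.12, 0, 0.085], [0, 0, 0, 0, 0.085], [0, 0, 0, 0, 0.085], [0, 0, 0, 0, 0.085]]'; python3 - <<'E'
from h import *
w=get("wrist")
np.savez("w2.npz",**{k:w[k] for k in("pixels","K","extrinsics")})
cv2.imwrite("pics/w2.png",w["pixels"][:,:,::-1])
for c in("red","blue","yellow"):
  for k in blobs(w,c,20): print(c,k[0],k[1].round(1),k[2])
E
```

```text
time_s: 3.2
position: [0.546, -0.0534, 0.3263]
tool_rot: [[-0.892, 0.451, -0.0], [0.451, 0.892, -0.0], [0.0, -0.0, -1.0]]
ft_force: [-0.4, 0.0, 0.1]
grip_width: 0.085
gripper_force: 0.0
red 395 [301.8 220.4] [284 189  37  60]
blue 2601 [101.2 169.3] [ 56 144  77  57]
blue 1518 [438.  253.5] [402 222  64  61]
```

View pics/w2.png

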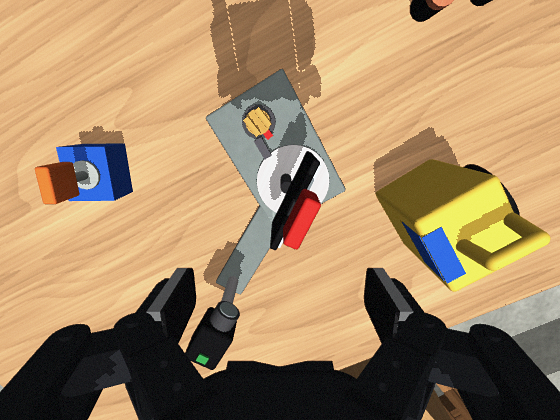

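The wrist view shows the screw at (258,122), the red handle at (302,220), the lantern's blue marker at (438,253) and the stand at (92,172). I'll zoom in on the screw and lantern to measure their edges.

```bash
python3 -c "
import cv2,numpy as np
im=cv2.imread('pics/w2.png');a=cv2.resize(im[100:150,230:290],None,fx=6,fy=6,interpolation=3);a2=cv2.resize(im[180:260,270:330],None,fx=3.5,fy=3.5,interpolation=3);b=cv2.resize(im[150:300,370:510],None,fx=3,fy=3,interpolation=3)
c=np.zeros((590,800,3),np.uint8);c[:300,:360]=a;c[305:305+a2.shape[0],:a2.shape[1]]=a2;c[:b.shape[0],370:370+b.shape[1]]=b;cv2.imwrite('pics/w2c.png',c)"
```

```text
(no output)
```

View pics/w2c.png

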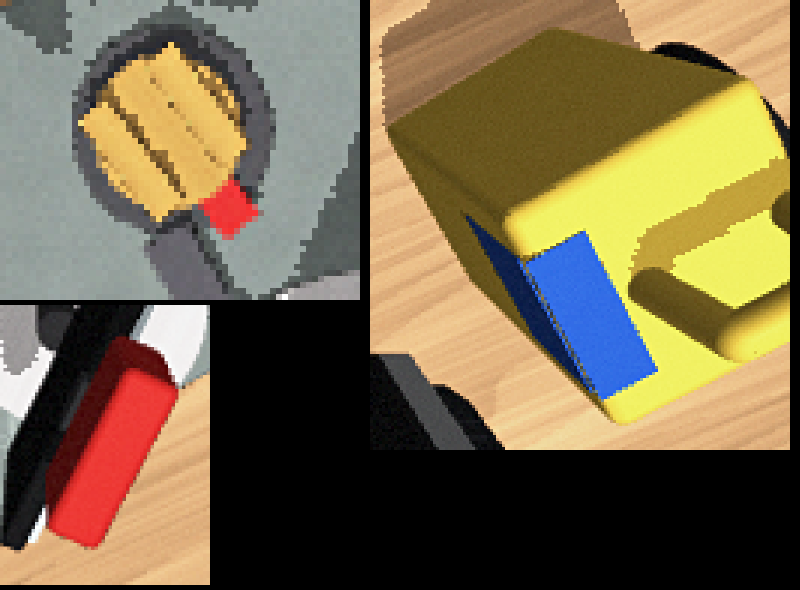

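```bash
cat > m.py <<'E'
from h import *
z=np.load("w2.npz");w={k:z[k] for k in z};w["hsv"]=cv2.cvtColor(w["pixels"],cv2.COLOR_RGB2HSV);H=w["hsv"]
def rect(mask,zz,n):
    ct,_=cv2.findContours(mask,0,1);c=max(ct,key=cv2.contourArea);r=cv2.minAreaRect(c)
    P=np.array([onz(w,q,zz)[:2] for q in cv2.boxPoints(r)+[[0,0]]]);e=[P[1]-P[0],P[2]-P[1]]
    L=max(e,key=np.linalg.norm);print(n,"c",P.mean(0).round(4),"sides",[np.linalg.norm(x).round(4) for x in e],"long yaw",np.degrees(np.arctan2(L[1],L[0])).round(2));return P.mean(0)
def M(lo,hi,x0,y0,x1,y1):
    m=cv2.inRange(H,np.array(lo),np.array(hi));k=np.zeros_like(m);k[y0:y1,x0:x1]=m[y0:y1,x0:x1];return k
red=M((0,150,200),(5,255,255),275,180,330,260)|M((174,150,200),(180,255,255),275,180,330,260)
ax=rect(red,.21,"handle")
rect(M((105,150,190),(125,255,255),400,215,470,290),.15,"fold")
br=M((16,120,150),(26,255,255),238,102,273,140)
y,x=np.nonzero(br);c=np.array([x.mean(),y.mean()]);s=onz(w,c,.044)[:2];(cc,rr)=cv2.minEnclosingCircle(np.argwhere(br)[:,::-1].astype(np.float32));print("brass",c,s,cc,rr,onz(w,cc,.046)[:2])
tab=M((0,180,150),(5,255,255),255,125,280,145);y,x=np.nonzero(tab);t=onz(w,(x.mean(),y.mean()),.035)[:2]
print("tab",x.mean(),y.mean(),t,np.degrees(np.arctan2(*(t-s)[::-1])),np.linalg.norm(t-s))
d=ax-s;print("station yaw",np.degrees(np.arctan2(d[1],d[0])),np.linalg.norm(d))
C=lambda x,y:(230+x/6-.5,100+y/6-.5)
for a,b in(((110,100),(185,195)),((155,75),(225,150))):
    d=onz(w,C(*b),.045)-onz(w,C(*a),.045);print("slot",np.degrees(np.arctan2(d[1],d[0])),onz(w,C((a[0]+b[0])/2,(a[1]+b[1])/2),.045))
p=onz(w,(421.4,237),.15);q=onz(w,(447.4,283),.15);m=(p+q)[:2]/2;d=m-ax
print("marker",m,np.linalg.norm(p-q),"bearing",np.degrees(np.arctan2(d[1],d[0])),np.linalg.norm(d))
E
python3 m.py
```

```text
handle c [ 0.5665 -0.0413] sides [np.float64(0.0481), np.float64(0.0137)] long yaw 127.8
fold c [0.6962 0.0826] sides [np.float64(0.0234), np.float64(0.0689)] long yaw 6.9
brass [257.3615222  121.58773784] [ 0.4670048  -0.04630257] (257.0, 121.5) 14.534542083740234 [ 0.46673934 -0.04654437]
tab 267.8666666666667 134.3111111111111 [ 0.4882158 -0.0418631] 11.821372896635628 0.021670609252125012
station yaw 2.906549140878073 0.09962205134856023
slot 11.77093582016422 [ 0.46786268 -0.05166422  0.045     ]
slot 17.048290598876164 [ 0.46557462 -0.03970375  0.045     ]
marker [0.69762735 0.07147871] 0.07087064425419372 bearing 40.68525407573127 0.1729240158355758
```

Scaled: 8.5 degrees is 0.85.

```bash
python3 nudge.py '[[0, 0, 0, 0.85, 0.085], [0, 0, 0, 0.85, 0.085], [0, 0, 0, 0.85, 0.085], [0, 0, 0, 0.85, 0.085], [0, 0, 0, 0.85, 0.085], [0, 0, 0, 0.85, 0.085], [0, 0, 0, 0.85, 0.085], [0, 0, 0, 0.85, 0.085], [0, 0, 0, 0.85, 0.085], [0, 0, 0, 0.85, 0.085]]' >/dev/null; python3 nudge.py '[[0, 0, 0, 0.85, 0.085], [0, 0, 0, 0.85, 0.085], [0, 0, 0, 0.85, 0.085], [0, 0, 0, 0.85, 0.085], [0, 0, 0, 0.85, 0.085], [0, 0, 0, 0.85, 0.085], [0, 0, 0, 0.85, 0.085], [0, 0, 0, 0.85, 0.085], [0, 0, 0, 0.85, 0.085], [0, 0, 0, 0.85, 0.085]]' >/dev/null; python3 nudge.py '[[0, 0, 0, 0.85, 0.085], [0, 0, 0, 0.15, 0.085], [0, 0, 0, 0, 0.085], [0, 0, 0, 0, 0.085]]'
cat > g.py <<'E'
import sys,numpy as np
from rig import env
s=env.observe();R=s["tool_rot"];p=s["position"]
t=np.array([float(v) for v in sys.argv[1:4]]);print("delta tool",(R.T@(t-p)).round(4),"yaw x",np.degrees(np.arctan2(R[1,0],R[0,0])).round(2),"q6",s["q"][5].round(1),"pos",p.round(4))
E
python3 g.py .4212 -.2894 .18
```

```text
time_s: 5.65
position: [0.5466, -0.0536, 0.3263]
tool_rot: [[0.894, -0.449, -0.0], [-0.449, -0.894, -0.0], [-0.0, 0.0, -1.0]]
ft_force: [0.3, -0.2, -0.1]
grip_width: 0.0853
gripper_force: 0.0
delta tool [-0.0062  0.267   0.1463] yaw x -26.67 q6 98.7 pos [ 0.5466 -0.0536  0.3263]
```

```bash
python3 nudge.py '[[-0.02, 0.89, 0, 0, 0.085], [-0.02, 0.89, 0, 0, 0.085], [-0.02, 0.89, 0, 0, 0.085], [-0.02, 0.89, 0, 0, 0.085], [-0.02, 0.89, 0, 0, 0.085], [-0.02, 0.89, 0, 0, 0.085], [0, 0, 0.96, 0, 0.085], [0, 0, 0.96, 0, 0.085], [0, 0, 0.6, 0, 0.085], [0, 0, 0, 0, 0.085]]' >/dev/null; python3 nudge.py '[[0, 0, 0, 0, 0.085], [0, 0, 0, 0, 0.085]]'; python3 g.py .4212 -.2894 .1
python3 - <<'E'
from h import *
w=get("wrist");a=get("scene");b=get("side")
COL["orange"]=((4,180,60),(18,255,255))
for d in(a,b):
    for k in blobs(d,"orange",40,(200,90,420,220)): print(d["n"],k[0],k[1],k[2])
COL["orange"]=((4,180,200),(18,255,255))
for k in blobs(w,"orange",80):
    ct,_=cv2.findContours(k[3],0,1);r=cv2.minAreaRect(ct[0]);P=np.array([onz(w,q,.13)[:2] for q in cv2.boxPoints(r)]);print(r,P.mean(0),np.diff(P,axis=0).round(4).tolist())
E
```

```text
time_s: 6.85
position: [0.4217, -0.2895, 0.2024]
tool_rot: [[0.893, -0.45, 0.003], [-0.45, -0.893, -0.003], [0.004, 0.001, -1.0]]
ft_force: [-0.6, -0.1, -0.7]
grip_width: 0.0851
gripper_force: 0.0
delta tool [-0.0008 -0.      0.1024] yaw x -26.75 q6 69.0 pos [ 0.4217 -0.2895  0.2024]
scene 193 [245.66321244 129.67875648] [239 123  14  15]
side 167 [363.69461078 158.78443114] [358 151  13  17]
side 112 [302.77678571 171.19642857] [297 161  11  20]
((279.5, 230.5), (53.0, 19.0), 90.0) [ 0.42246596 -0.28942385] [[-0.0062, -0.0122], [-0.0376, 0.0185], [0.0065, 0.0129]]
```

Scaled: 0.034 m is 0.68.

```bash
python3 nudge.py '[[0, 0, 0.68, 0, 0.085], [0, 0, 0.68, 0, 0.085], [0, 0, 0.68, 0, 0.085], [0, 0, 0, 0, 0.085], [0, 0, 0, 0, 0.04], [0, 0, 0, 0, 0.005], [0, 0, 0, 0, 0.005], [0, 0, 0, 0, 0.005], [0, 0, 0, 0, 0.005], [0, 0, 0, 0, 0.005]]' 70; python3 nudge.py '[[0, 0, 0, 0, 0.005], [0, 0, 0, 0, 0.005], [0, 0, -0.6, 0, 0.005], [0, 0, -0.6, 0, 0.005], [0, 0, -0.6, 0, 0.005], [0, 0, -0.6, 0, 0.005], [0, 0, 0, 0, 0.005], [0, 0, 0, 0, 0.005]]'; python3 g.py .4666 -.0464 .22
```

```text
time_s: 8.0
position: [0.4212, -0.2891, 0.0991]
tool_rot: [[0.893, -0.451, 0.001], [-0.451, -0.893, -0.001], [0.001, 0.0, -1.0]]
ft_force: [-1.5, 0.5, 7.3]
grip_width: 0.015
gripper_force: 68.0
time_s: 8.8
position: [0.4208, -0.2887, 0.2181]
tool_rot: [[0.893, -0.451, -0.0], [-0.451, -0.893, 0.0], [-0.0, 0.0, -1.0]]
ft_force: [0.3, -1.0, -3.0]
grip_width: 0.015
gripper_force: 68.8
delta tool [-0.0684 -0.2369 -0.0019] yaw x -26.8 q6 69.0 pos [ 0.4208 -0.2887  0.2181]
```

Scaled: -0.0474 m is -0.948, -0.0137 m is -0.274, -8 degrees is -0.8.

```bash
python3 nudge.py '[[-0.274, -0.948, 0, 0, 0.005], [-0.274, -0.948, 0, 0, 0.005], [-0.274, -0.948, 0, 0, 0.005], [-0.274, -0.948, 0, 0, 0.005], [-0.274, -0.948, 0, 0, 0.005], [0, 0, 0, -0.8, 0.005], [0, 0, 0, -0.8, 0.005], [0, 0, 0, -0.8, 0.005], [0, 0, 0, -0.8, 0.005], [0, 0, 0, -0.63, 0.005]]'>/dev/null; python3 nudge.py '[[0, 0, 0, 0, 0.005], [0, 0, 0, 0, 0.005], [0, 0, 0, 0, 0.005]]'; python3 g.py .4666 -.0464 .18
python3 - <<'E'
from h import *
w=get("wrist");a=get("scene");b=get("side")
for d in(a,b):
    for k in blobs(d,"orange",40,(200,90,420,320)): print(d["n"],k[0],k[1],k[2])
c=np.zeros((560,800,3),np.uint8)
A=cv2.resize(a["pixels"][130:230,230:330],None,fx=4,fy=4,interpolation=3);B=cv2.resize(b["pixels"][150:250,290:390],None,fx=4,fy=4,interpolation=3)
c[:400,:400]=A;c[:400,400:]=B
cv2.imwrite("pics/k1.png",c[:400,:,::-1]);cv2.imwrite("pics/k1w.png",w["pixels"][:,:,::-1])
E
```

```text
time_s: 10.1
position: [0.4665, -0.0464, 0.2178]
tool_rot: [[0.98, 0.197, -0.001], [0.197, -0.98, 0.0], [-0.001, -0.001, -1.0]]
ft_force: [-1.0, -0.1, -2.0]
grip_width: 0.0152
gripper_force: 69.2
delta tool [0.0001 0.     0.0378] yaw x 11.37 q6 58.4 pos [ 0.4665 -0.0464  0.2178]
```

View pics/k1.png

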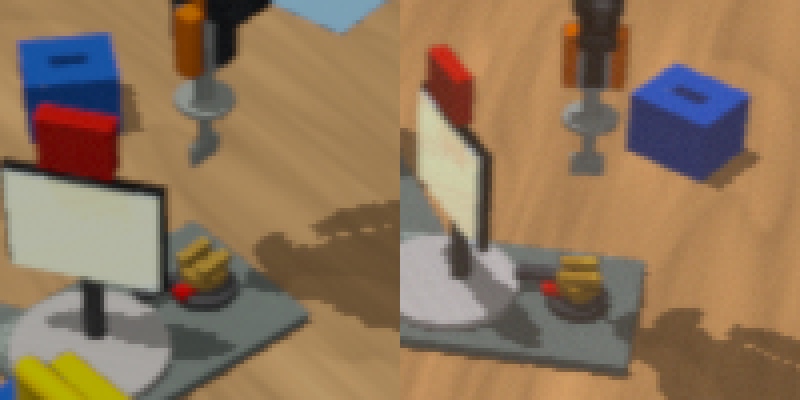

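The blue stand is empty and its hole shows at scene (247,145). The key hangs upright, its blade aligned with the brass slot and its tip at about scene (280,170) and side (337,193). I'll check the numbers before lowering it.

```bash
python3 - <<'E'
from h import *
a,b=get("scene"),get("side")
A=lambda x,y:(230+x/4-.4,130+y/4-.4);B=lambda x,y:(290+(x-400)/4-.4,150+y/4-.4)
print("tip",tri((a,A(202,160)),(b,B(588,174))),"exp",.4665,-.0464,.1287)
print("collar",tri((a,A(205,102)),(b,B(590,119))))
print("screw",tri((a,A(205,262)),(b,B(579,272))),"tab",tri((a,A(182,292)),(b,B(548,289))))
print("hole",onz(a,A(68,60),.055),onz(b,B(691,94),.055))
E
```

```text
tip (array([ 0.46403522, -0.0534025 ,  0.1227525 ]), [[0.0, 0.2], [0.1, -0.1]]) exp 0.4665 -0.0464 0.1287
collar (array([ 0.46485918, -0.04957753,  0.17209487]), [[0.0, 0.2], [0.1, -0.2]])
screw (array([ 0.4648654 , -0.0479459 ,  0.03745836]), [[-0.0, -0.1], [-0.0, 0.0]]) tab (array([ 0.48626587, -0.04558115,  0.02047236]), [[0.1, 0.4], [0.2, -0.4]])
hole [ 0.42164601 -0.28930167  0.055     ] [ 0.41770327 -0.28527705  0.055     ]
```

```bash
python3 nudge.py '[[0, 0, 0.6, 0, 0.005], [0, 0, 0.6, 0, 0.005], [0, 0, 0.4, 0, 0.005], [0, 0, 0, 0, 0.005], [0, 0, 0, 0, 0.005]]'; python3 - <<'E'
from h import *
a,b=get("scene"),get("side")
A=cv2.resize(a["pixels"][165:225,250:310],None,fx=6.6,fy=6.6,interpolation=3);B=cv2.resize(b["pixels"][185:245,305:365],None,fx=6.6,fy=6.6,interpolation=3)
cv2.imwrite("pics/k2.png",np.hstack([A,B])[:,:,::-1])
E
```

```text
time_s: 10.85
position: [0.467, -0.0466, 0.1389]
tool_rot: [[0.98, 0.199, 0.0], [0.199, -0.98, -0.0], [0.0, 0.0, -1.0]]
ft_force: [0.9, -0.7, 0.1]
grip_width: 0.0151
gripper_force: 69.1
```

View pics/k2.png

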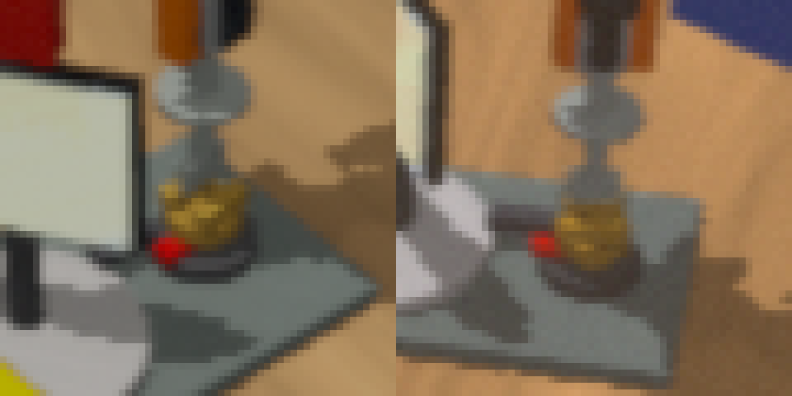

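The blade sits over the slot in both halves of the crop, with the tab at (168,248) on the left. I'll lower it in small steps and watch the force.

Scaled: 0.003 m is 0.06.

```bash
python3 nudge.py '[[0, 0, 0.06, 0, 0.005], [0, 0, 0.06, 0, 0.005], [0, 0, 0, 0, 0.005]]'|grep -E 'pos|ft'; python3 nudge.py '[[0, 0, 0.06, 0, 0.005], [0, 0, 0.02, 0, 0.005], [0, 0, 0, 0, 0.005]]'|grep -E 'pos|ft'; python3 -c "
from rig import env
s=env.observe();print(s['ft_force'],s['wrist_torque'],s['position'])"
```

```text
position: [0.4666, -0.0464, 0.1322]
ft_force: [-0.4, 0.2, -1.4]
position: [0.4666, -0.0464, 0.1281]
ft_force: [-0.2, -0.7, -1.6]
[-0.24621905 -0.67272615 -1.60691065] [ 0.0547622  -0.04084048  0.05316983] [ 0.46662543 -0.0464324   0.12814227]
```

Scaled: 0.0015 m is 0.03, -6 degrees is -0.6.

```bash
python3 nudge.py '[[0, 0, 0.03, 0, 0.005], [0, 0, 0, -0.6, 0.005], [0, 0, 0, -0.6, 0.005], [0, 0, 0, -0.6, 0.005], [0, 0, 0, -0.6, 0.005], [0, 0, 0, -0.6, 0.005], [0, 0, 0, -0.6, 0.005], [0, 0, 0, -0.6, 0.005], [0, 0, 0, -0.6, 0.005], [0, 0, 0, 0, 0.005]]'|grep -E 'pos|ft|tool'; cat > tab.py <<'E'
from h import *
s=env.observe();print("F",s['ft_force'].round(1),"T",s['wrist_torque'].round(3),"yaw",np.degrees(np.arctan2(s['tool_rot'][1,0],s['tool_rot'][0,0])).round(1),s['position'].round(4))
c=np.array([.4666,-.0464])
for n in("scene","side"):
    d=get(n);u=proj(d,np.array([*c,.03])).astype(int);COL["red"]=((0,200,90),(4,255,255))
    for k in blobs(d,"red",4,(u[0]-22,u[1]-18,u[0]+22,u[1]+18)):
        t=onz(d,k[1],.03)[:2]-c;print(n,k[0],k[1].round(1),"tab yaw",np.degrees(np.arctan2(t[1],t[0])).round(1),"r",np.linalg.norm(t).round(4))
E
python3 tab.py
```

```text
position: [0.4661, -0.0461, 0.1266]
tool_rot: [[0.507, 0.862, -0.002], [0.862, -0.507, 0.001], [-0.0, -0.002, -1.0]]
ft_force: [-2.7, 2.0, 0.1]
F [-2.7  2.   0.1] T [ 0.446  0.557 -0.067] yaw 59.5 [ 0.4661 -0.0461  0.1266]
scene 10 [279.2 203.8] tab yaw 44.6 r 0.026
side 8 [328.5 224. ] tab yaw 65.9 r 0.0256
```

Scaled: -6 degrees is -0.6.

```bash
python3 nudge.py '[[0, 0, 0, -0.6, 0.005], [0, 0, 0, -0.6, 0.005], [0, 0, 0, -0.6, 0.005], [0, 0, 0, -0.6, 0.005], [0, 0, 0, -0.6, 0.005], [0, 0, 0, -0.6, 0.005], [0, 0, 0, -0.3, 0.005], [0, 0, 0, 0, 0.005]]' >/dev/null; python3 tab.py; python3 - <<'E'
from h import *
w=get("wrist");cv2.imwrite("pics/w3.png",w["pixels"][:,:,::-1])
u=proj(w,np.array([.4666,-.0464,.04])).astype(int);print(u)
for k in blobs(w,"red",6): print(k[0],k[1],k[2],onz(w,k[1],.035))
E
```

```text
F [-5.3  1.6  0.1] T [ 0.243  1.237 -0.156] yaw 98.4 [ 0.4659 -0.0463  0.1266]
scene 11 [284.5 203.2] tab yaw 78.0 r 0.0253
[278 223]
172 [286.02325581 193.43604651] [279 186  15  16] [ 0.46874207 -0.02279509  0.035     ]
1510 [542.50198675 337.06423841] [512 313  48  61] [ 0.72177578 -0.12254161  0.035     ]
```

Scaled: -6 degrees is -0.6.

```bash
python3 nudge.py '[[0, 0, 0, -0.6, 0.005], [0, 0, 0, -0.5, 0.005], [0, 0, 0, 0, 0.005], [0, 0, 0, 0, 0.005]]' >/dev/null; python3 tab.py; python3 - <<'E'
from h import *
w=get("wrist")
for k in blobs(w,"red",6,(200,150,340,240)): 
    t=onz(w,k[1],.035)[:2]-[.4666,-.0464];print(k[0],t,np.degrees(np.arctan2(t[1],t[0])))
E
```

```text
F [-5.9 -0.4  0.7] T [ 0.171  1.389 -0.104] yaw 109.3 [ 0.4659 -0.0463  0.1266]
scene 13 [285.2 202.6] tab yaw 84.5 r 0.0242
157 [-0.00276413  0.02369272] 96.65437040883846
```

Scaled: 6 degrees is 0.6.

```bash
python3 nudge.py '[[0, 0, 0, 0.6, 0.005], [0, 0, 0, 0.5, 0.005], [0, 0, 0, 0, 0.005]]' >/dev/null; python3 tab.py;python3 nudge.py '[[0, 0, -0.2, 0, 0.005], [0, 0, -0.4, 0, 0.005], [0, 0, -0.6, 0, 0.005], [0, 0, -0.6, 0, 0.005], [0, 0, 0, 0, 0.005]]' >/dev/null; python3 nudge.py '[[0, 0, 0, -0.8, 0.005], [0, 0, 0, -0.8, 0.005], [0, 0, 0, -0.8, 0.005], [0, 0, 0, -0.8, 0.005], [0, 0, 0, -0.8, 0.005], [0, 0, 0, -0.8, 0.005], [0, 0, 0, -0.6, 0.005], [0, 0, 0, 0, 0.005], [0, 0, 0, 0, 0.005]]';python3 tab.py; python3 g.py .4212 -.2891 .2181
```

```text
F [-0.9  0.8 -0.9] T [ 0.07   0.336 -0.046] yaw 98.3 [ 0.4669 -0.0466  0.1267]
scene 12 [285.3 202.6] tab yaw 85.7 r 0.0243
time_s: 15.95
position: [0.4667, -0.0465, 0.2168]
tool_rot: [[-0.886, 0.464, 0.0], [0.464, 0.886, -0.0], [-0.0, -0.0, -1.0]]
ft_force: [0.2, -1.0, -1.6]
grip_width: 0.015
gripper_force: 69.2
F [ 0.2 -1.  -1.6] T [-0.056  0.    -0.053] yaw 152.3 [ 0.4667 -0.0465  0.2168]
scene 13 [285.3 202.5] tab yaw 86.2 r 0.0239
side 5 [333.4 226.2] tab yaw 100.2 r 0.0303
delta tool [-0.0721 -0.2361 -0.0013] yaw x 152.38 q6 -82.6 pos [ 0.4667 -0.0465  0.2168]
```

```bash
python3 nudge.py '[[-0.294, -0.944, 0, -0.08, 0.005], [-0.294, -0.944, 0, 0, 0.005], [-0.294, -0.944, 0, 0, 0.005], [-0.294, -0.944, 0, 0, 0.005], [-0.294, -0.944, 0, 0, 0.005], [0, 0, 0, 0, 0.005], [0, 0, 0, 0, 0.005], [0, 0, 0, 0, 0.005]]' >/dev/null; python3 g.py .4222 -.2896 .1
```

```text
delta tool [ 0.003  -0.0019  0.1168] yaw x 153.3 q6 -110.7 pos [ 0.4257 -0.2893  0.2168]
```

Scaled: 0.003 m is 0.06, -0.002 m is -0.04.

```bash
python3 nudge.py '[[0.06, -0.04, 0.6, 0, 0.005], [0, 0, 0.6, 0, 0.005], [0, 0, 0, 0, 0.005], [0, 0, 0, 0, 0.005]]' >/dev/null; python3 g.py .4222 -.2896 .1; python3 nudge.py '[[0, 0, 0.16, 0, 0.005], [0, 0, 0.16, 0, 0.005], [0, 0, 0.16, 0, 0.005], [0, 0, 0, 0, 0.005]]'; python3 g.py .4222 -.2896 .1
```

```text
delta tool [0.0005 0.0001 0.0576] yaw x 153.37 q6 -111.1 pos [ 0.4226 -0.29    0.1576]
time_s: 17.65
position: [0.4218, -0.2903, 0.1324]
tool_rot: [[-0.893, 0.449, -0.001], [0.449, 0.893, 0.001], [0.001, 0.0, -1.0]]
ft_force: [-0.6, -0.3, -1.6]
grip_width: 0.0155
gripper_force: 70.3
delta tool [-0.      0.0008  0.0324] yaw x 153.3 q6 -111.1 pos [ 0.4218 -0.2903  0.1324]
```

In the hole with no contact. I'll lower to the seat.

Units first: shifts go in shares of 50 mm and turns go in units of 10 degrees. So 0.01 m is 0.2, 0.009 m is 0.18.

```bash
python3 nudge.py '[[0, 0, 0.2, 0, 0.005], [0, 0, 0.2, 0, 0.005], [0, 0, 0.18, 0, 0.005], [0, 0, 0.04, 0, 0.005], [0, 0, 0.02, 0, 0.005], [0, 0, 0, 0, 0.005]]'; python3 g.py .4222 -.2896 .1
```

```text
time_s: 18.25
position: [0.422, -0.2906, 0.1007]
tool_rot: [[-0.893, 0.449, -0.0], [0.449, 0.893, 0.0], [0.0, 0.0, -1.0]]
ft_force: [-0.7, 0.1, -2.1]
grip_width: 0.0157
gripper_force: 70.3
delta tool [0.0003 0.001  0.0007] yaw x 153.3 q6 -111.1 pos [ 0.422  -0.2906  0.1007]
```

```bash
python3 nudge.py '[[0, 0, 0.03, 0, 0.005], [0, 0, 0, 0, 0.005], [0, 0, 0, 0, 0.03], [0, 0, 0, 0, 0.085], [0, 0, 0, 0, 0.085], [0, 0, 0, 0, 0.085], [0, 0, 0, 0, 0.085], [0, 0, -0.4, 0, 0.085], [0, 0, -0.8, 0, 0.085], [0, 0, -0.8, 0, 0.085]]'; python3 nudge.py '[[0, 0, -0.8, 0, 0.085], [0, 0, -0.8, 0, 0.085], [0, 0, -0.4, 0, 0.085], [0, 0, 0, 0, 0.085], [0, 0, 0, 0, 0.085]]' >/dev/null
python3 - <<'E'
from h import *
w=get("wrist");a=get("scene");b=get("side")
COL["orange"]=((4,180,60),(18,255,255))
for d in(a,b):
    for k in blobs(d,"orange",40,(200,90,420,220)): print(d["n"],k[0],k[1],k[2])
COL["orange"]=((4,180,200),(18,255,255))
for k in blobs(w,"orange",80):
    ct,_=cv2.findContours(k[3],0,1);r=cv2.minAreaRect(ct[0]);P=np.array([onz(w,q,.13)[:2] for q in cv2.boxPoints(r)]);print(r,P.mean(0),np.diff(P,axis=0).round(4).tolist())
E
python3 tab.py; python3 g.py .5665 -.0413 .3
```

```text
time_s: 19.25
position: [0.4218, -0.2904, 0.2003]
tool_rot: [[-0.893, 0.449, -0.001], [0.449, 0.893, 0.001], [0.001, 0.001, -1.0]]
ft_force: [1.1, -1.3, 0.4]
grip_width: 0.0851
gripper_force: 0.0
scene 194 [244.60309278 129.71649485] [238 123  14  15]
side 168 [362.98214286 158.5       ] [357 151  13  16]
side 111 [302.40540541 171.07207207] [297 161  11  20]
((279.5, 197.0), (38.0, 13.0), 90.0) [ 0.42337327 -0.29073564] [[0.006, 0.012], [0.0369, -0.0183], [-0.0063, -0.0125]]
F [0.1 0.5 0.2] T [-0.043 -0.007  0.041] yaw 153.3 [ 0.4218 -0.2904  0.298 ]
scene 13 [285.3 202.5] tab yaw 86.2 r 0.0239
side 6 [333.2 226.2] tab yaw 98.9 r 0.0302
delta tool [-0.0172  0.2876 -0.0015] yaw x 153.3 q6 -111.1 pos [ 0.4219 -0.2905  0.2983]
```

Scaled: 0.048 m is 0.96, -0.003 m is -0.06, 8.5 degrees is 0.85.

```bash
python3 nudge.py '[[-0.06, 0.96, 0, 0, 0.085], [-0.06, 0.96, 0, 0, 0.085], [-0.06, 0.96, 0, 0, 0.085], [-0.06, 0.96, 0, 0, 0.085], [-0.06, 0.96, 0, 0, 0.085], [-0.06, 0.96, 0, 0, 0.085], [0, 0, 0, 0.85, 0.085], [0, 0, 0, 0.85, 0.085], [0, 0, 0, 0.85, 0.085], [0, 0, 0, 0, 0.085]]' >/dev/null; python3 nudge.py '[[0, 0, 0, 0, 0.085], [0, 0, 0, 0, 0.085]]'; python3 g.py .5665 -.0413 .186
python3 - <<'E'
import m
from h import *
w=get("wrist");m.w=w;m.H=w["hsv"]
cv2.imwrite("pics/w4.png",w["pixels"][:,:,::-1])
for vmin in(150,200):
  red=m.M((0,150,vmin),(5,255,255),150,100,400,320)|m.M((174,150,vmin),(180,255,255),150,100,400,320)
  m.rect(red,.21,"handle now")
for k in blobs(w,"blue",50): print("blue",k[0],k[1],k[2])
E
```

```text
time_s: 21.2
position: [0.5675, -0.0415, 0.2991]
tool_rot: [[-0.615, 0.789, -0.0], [0.789, 0.615, 0.0], [0.0, -0.0, -1.0]]
ft_force: [0.4, 0.6, -0.4]
grip_width: 0.0852
gripper_force: 0.0
delta tool [ 0.0007 -0.0006  0.1131] yaw x 127.95 q6 -54.1 pos [ 0.5675 -0.0415  0.2991]
handle c [ 0.5665 -0.0413] sides [np.float64(0.0481), np.float64(0.0137)] long yaw 127.8
fold c [0.6962 0.0826] sides [np.float64(0.0234), np.float64(0.0689)] long yaw 6.9
brass [257.3615222  121.58773784] [ 0.4670048  -0.04630257] (257.0, 121.5) 14.534542083740234 [ 0.46673934 -0.04654437]
tab 267.8666666666667 134.3111111111111 [ 0.4882158 -0.0418631] 11.821372896635628 0.021670609252125012
station yaw 2.906549140878073 0.09962205134856023
slot 11.77093582016422 [ 0.46786268 -0.05166422  0.045     ]
slot 17.048290598876164 [ 0.46557462 -0.03970375  0.045     ]
marker [0.69762735 0.07147871] 0.07087064425419372 bearing 40.68525407573127 0.1729240158355758
handle now c [ 0.5662 -0.0404] sides [np.float64(0.0138), np.float64(0.0476)] long yaw -51.63
handle now c [ 0.5662 -0.0409] sides [np.float64(0.013), np.float64(0.0468)] long yaw -51.69
blue 2035 [458.52186732 182.48009828] [407 153  91  58]
blue 2614 [102.38867636 245.27735272] [ 54 213  86  73]
```

```bash
python3 - <<'E'
import m
from h import *
w=get("wrist");m.w=w;m.H=w["hsv"]
print('---')
f=m.rect(m.M((105,150,190),(125,255,255),380,130,520,230),.15,"fold")
ax=np.array([.5664,-.0411])
for f in(f,np.array([.6962,.0826])):
    for yaw in(6.9,):
        mk=f+.012*np.array([np.sin(np.radians(yaw)),-np.cos(np.radians(yaw))]);d=mk-ax;print(mk,np.degrees(np.arctan2(d[1],d[0])),np.linalg.norm(d))
# lens check
E
python3 nudge.py '[[0.02, -0.02, 0.8, 0, 0.085], [0, 0, 0.8, 0, 0.085], [0, 0, 0.64, 0, 0.085], [0, 0, 0, 0, 0.085], [0, 0, 0, 0, 0.085]]'; python3 g.py .5664 -.0411 .186
```

```text
handle c [ 0.5665 -0.0413] sides [np.float64(0.0481), np.float64(0.0137)] long yaw 127.8
fold c [0.6962 0.0826] sides [np.float64(0.0234), np.float64(0.0689)] long yaw 6.9
brass [257.3615222  121.58773784] [ 0.4670048  -0.04630257] (257.0, 121.5) 14.534542083740234 [ 0.46673934 -0.04654437]
tab 267.8666666666667 134.3111111111111 [ 0.4882158 -0.0418631] 11.821372896635628 0.021670609252125012
station yaw 2.906549140878073 0.09962205134856023
slot 11.77093582016422 [ 0.46786268 -0.05166422  0.045     ]
slot 17.048290598876164 [ 0.46557462 -0.03970375  0.045     ]
marker [0.69762735 0.07147871] 0.07087064425419372 bearing 40.68525407573127 0.1729240158355758
---
fold c [0.6955 0.0821] sides [np.float64(0.0247), np.float64(0.0733)] long yaw 7.31
[0.69695991 0.07017052] 40.43950983313144 0.1715430520192117
[0.69764164 0.07068691] 40.42316320972478 0.17239687434410622
time_s: 21.8
position: [0.5666, -0.0414, 0.1883]
tool_rot: [[-0.613, 0.79, 0.001], [0.79, 0.613, -0.0], [-0.001, 0.0, -1.0]]
ft_force: [-0.5, 0.5, 0.3]
grip_width: 0.0846
gripper_force: 0.0
delta tool [0.0004 0.0001 0.0023] yaw x 127.83 q6 -53.9 pos [ 0.5666 -0.0414  0.1883]
```

Scaled: 6 degrees is 0.6.

```bash
python3 nudge.py '[[0, 0, 0, 0, 0.05], [0, 0, 0, 0, 0.005], [0, 0, 0, 0, 0.005], [0, 0, 0, 0, 0.005], [0, 0, 0, 0, 0.005], [0, 0, 0, 0, 0.005], [0, 0, 0, 0, 0.005], [0, 0, 0, 0, 0.005]]' 90; python3 tab.py; python3 nudge.py '[[0, 0, 0, 0.3, 0.005], [0, 0, 0, 0.6, 0.005], [0, 0, 0, 0.6, 0.005], [0, 0, 0, 0.6, 0.005], [0, 0, 0, 0.6, 0.005], [0, 0, 0, 0.6, 0.005], [0, 0, 0, 0.6, 0.005], [0, 0, 0, 0.4, 0.005], [0, 0, 0, 0.3, 0.005], [0, 0, 0, 0, 0.005]]'; python3 nudge.py '[[0, 0, 0, 0, 0.005], [0, 0, 0, 0, 0.005], [0, 0, 0, 0, 0.005]]' >/dev/null; python3 tab.py
```

```text
time_s: 22.6
position: [0.5658, -0.0416, 0.1879]
tool_rot: [[-0.613, 0.79, -0.0], [0.79, 0.613, -0.001], [-0.0, -0.001, -1.0]]
ft_force: [-5.1, -2.1, 5.9]
grip_width: 0.0148
gripper_force: 88.3
F [-5.1 -2.1  5.9] T [-0.288  0.65   0.073] yaw 127.8 [ 0.5658 -0.0416  0.1879]
scene 11 [285.5 202.6] tab yaw 86.6 r 0.0248
time_s: 23.7
position: [0.5654, -0.0417, 0.1879]
tool_rot: [[0.144, 0.99, -0.001], [0.99, -0.144, -0.001], [-0.001, -0.001, -1.0]]
ft_force: [-7.6, -2.3, 6.6]
grip_width: 0.0146
gripper_force: 88.4
F [-6.7 -2.7  6.7] T [-0.471  1.011  0.205] yaw 81.8 [ 0.5654 -0.0417  0.1879]
scene 11 [285.5 202.6] tab yaw 86.6 r 0.0248
```

```bash
python3 - <<'E'
from h import *
w=get("wrist");a=get("scene");b=get("side")
for d in(w,a,b): cv2.imwrite("pics/f_%s.png"%d["n"],d["pixels"][:,:,::-1])
f=lambda i,k:cv2.resize(i,None,fx=k,fy=k,interpolation=3)
c=np.zeros((600,800,3),np.uint8)
c[:280,:400]=f(w["pixels"][140:420,80:480],1)
c[:280,400:]=0
A=f(a["pixels"][130:210,200:300],4);c[280:600,:400]=A
B=f(b["pixels"][145:245,250:350],4);c[:400,400:]=B
cv2.imwrite("pics/fin.png",c[:,:,::-1])
E
```

```text
(no output)
```

View pics/fin.png

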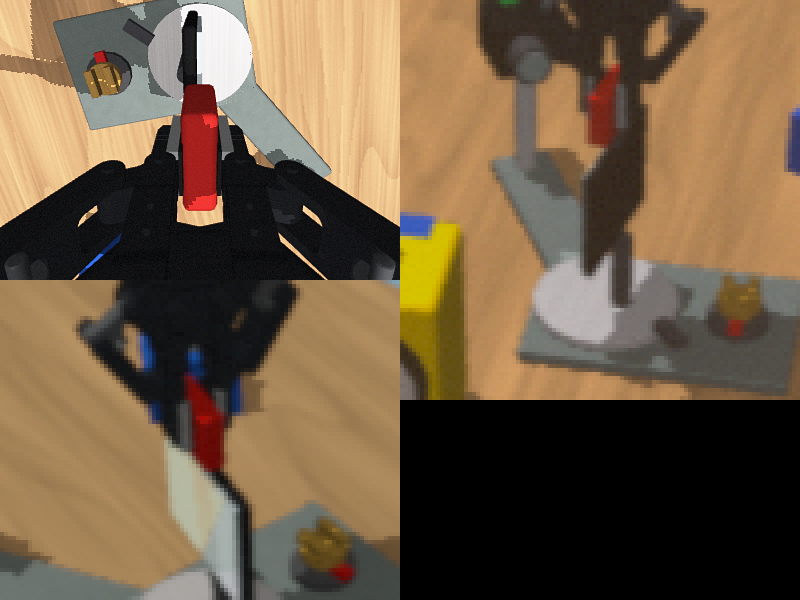

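The final composite shows the mirror turned with the handle still gripped: red handle at (200,147) in the wrist crop, frame at (190,50). The screw tab still points at the freed position. I'll measure the handle's yaw from its edges.

```bash
python3 - <<'E'
from h import *
w=get("wrist");H=w["hsv"]
m=cv2.inRange(H,np.array((0,150,60)),np.array((5,255,255)))|cv2.inRange(H,np.array((174,150,60)),np.array((180,255,255)))
L=[];Rr=[]
for y in range(262,335,3):
    x=np.nonzero(m[y,240:330])[0]+240
    if len(x)>15: L.append((x[0]-.5,y));Rr.append((x[-1]+.5,y))
for n,P in(("L",L),("R",Rr)):
    vx,vy,x,y=cv2.fitLine(np.float32(P),cv2.DIST_HUBER,0,.01,.01).ravel()
    for z in(.21,):
        d=onz(w,(x-30*vx,y-30*vy),z)-onz(w,(x+30*vx,y+30*vy),z);print(n,len(P),x,y,np.degrees(np.arctan2(d[1],d[0]))%180)
# frame top edge: dark columns rows 155..215
for y in range(152,224,10):
    x=np.nonzero(H[y,240:300,2]<60)[0]+240
    print(y,x.min(),x.max(),end=' | ')
s=env.observe();print(np.degrees(np.arctan2(s['tool_rot'][1,0],s['tool_rot'][0,0])),s["wrist_torque"],s["qvel"].round(2))
E
```

```text
L 25 262.1 298.3 83.31691756095934
R 25 296.6 299.8 81.49641649347143
152 269 276 | 162 265 276 | 172 262 275 | 182 262 276 | 192 262 275 | 202 260 276 | 212 257 276 | 222 262 276 | 81.81128877245406 [-0.41244933  0.94429237  0.25452253] [ 0.02 -0.    0.1   0.11 -0.    0.07]
```

Scaled: 0.3 degrees is 0.03.

```bash
python3 nudge.py '[[0, 0, 0, 0.03, 0.005], [0, 0, 0, 0, 0.005], [0, 0, 0, 0, 0.005], [0, 0, 0, 0, 0.005]]'; python3 -c "
from rig import env
print(env.close_job())"
```

```text
time_s: 24.7
position: [0.5654, -0.0417, 0.1879]
tool_rot: [[0.147, 0.989, -0.001], [0.989, -0.147, -0.001], [-0.001, -0.001, -1.0]]
ft_force: [-7.1, -3.5, 5.4]
grip_width: 0.0151
gripper_force: 88.4
the job is handed in; nothing more can be done
None
```

I turned the lock screw about 85° anticlockwise with the key (tab at about 94° from station +x, past the 69° release) and put the key back upright in its stand. The mirror is held about 46° clockwise of rest, within an estimated 1° of the marker angle, and I handed the job in at about 25 s; no verdict was shown.

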